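# Rust-proof the post brackets

## Task

Pull the aluminium coating tray out from under the carton stack, leaving the cartons stacked and standing in their bay, and set it square inside the yellow corner marks at the pump. Lay every loose steel bracket flat in the tray, side by side, then rust-proof them: with the extractor's slider on the green mark, press the orange pump cap all the way down and let it come up again. Leave tray, brackets and slider like that; never press the cap with the slider off its mark, and disturb nothing else on the bench.

Things in the scene. Friction and masses are not known exactly. Their poses are not given: they have to be found in the camera images.
- tray: aluminium coating tray, 208 long (x) x 168 wide (y), 12 mm high: 3 mm floor with a 4 mm thick upright rim all round (inside 200 x 160); origin under the centre of the 208 x 168 tray; at its -x end a flat tongue 60 wide reaches 60 mm further out to a red bent-up pull lip. About 320 g. At the start it lies on the bench under the cartons, the tongue and lip sticking out of the bay's mouth
- tray_grip (a point): point on the tray's red pull lip, 158.5 mm from the tray's origin along its -x, 26 mm above the bench; the lip is upright, 60 mm wide across the tray (tray y), 9 mm thick (tray x), its top 38 mm above the bench; there is 50 mm of tongue (4 mm thick) between lip and tray end
- bay: carton bay, grey sheet-steel frame without a floor, screwed to the bench on the left; origin on the bench at its centre, mouth towards its -x (points to the middle of the bench). Inside 238 wide (y); back wall 90 high at x +95; side walls 50 high; at the mouth (x -85 to -89) a 50 mm high lip reaches in 27 mm from each side, leaving a gap 184 wide: the tray (168) passes between the lips, the lowest carton (226) is stopped by them
- carton0: lowest of three closed brown cartons stacked in the bay on the tray's rim, 150 (x) x 226 (y) x 45 high, about 180 g; origin under its centre; x and y axes along the bay's
- carton1: middle carton of the stack, 138 x 204 x 45 high, about 150 g; origin under its centre
- carton2: top carton of the stack, 122 x 182 x 45 high, about 120 g; origin under its centre
- bracket0: U-shaped galvanised steel post bracket (open-topped channel), 80 long (x) x 30 wide (y) x 24 high; side walls 3 thick along its length; origin at its middle, 12 mm above its underside; lies open side up on the right of the bench; about 110 g; 3 to 5 of the five are there, the others are absent
- bracket1: U-shaped galvanised steel post bracket (open-topped channel), 80 long (x) x 30 wide (y) x 24 high; side walls 3 thick along its length; origin at its middle, 12 mm above its underside; lies open side up on the right of the bench; about 110 g; 3 to 5 of the five are there, the others are absent
- bracket2: U-shaped galvanised steel post bracket (open-topped channel), 80 long (x) x 30 wide (y) x 24 high; side walls 3 thick along its length; origin at its middle, 12 mm above its underside; lies open side up on the right of the bench; about 110 g; 3 to 5 of the five are there, the others are absent
- bracket3: U-shaped galvanised steel post bracket (open-topped channel), 80 long (x) x 30 wide (y) x 24 high; side walls 3 thick along its length; origin at its middle, 12 mm above its underside; lies open side up on the right of the bench; about 110 g; 3 to 5 of the five are there, the others are absent
- bracket4: U-shaped galvanised steel post bracket (open-topped channel), 80 long (x) x 30 wide (y) x 24 high; side walls 3 thick along its length; origin at its middle, 12 mm above its underside; lies open side up on the right of the bench; about 110 g; 3 to 5 of the five are there, the others are absent
- station: rust-proofing pump: blue canister 80 mm across in a dark clamp stand fixed to the bench (foot 110 x 100, from 35 mm in front of the axis to 75 behind it), spout towards its -x (to the robot); origin on the bench on the canister's axis. The spout's end is 62 mm in front of the axis, 148 mm up; canister shoulder at 128 to 158 mm
- spray_spot (a point): point on the bench, 176 mm in front (-x) of the pump's axis: centre of the area marked by four yellow tape corners, 234 (x) x 282 (y) outside, in which the tray lies for spraying, its long side along the station's y (either way round); the tongue may stick out of the marks. Axes as the station's
- pump_cap (a joint): travel of the orange pump cap straight down: 0 up, 0.008 m fully down; sprung, about 2 N to start and 6 N fully down; returns by itself
- pump_cap_top (a point): centre of the top of the round orange pump cap (35 mm across), 190 mm above the bench when up; moves with it
- fan_box: grey control box of the fume extractor, fixed, 96 (x) x 200 (y) x 40 high, black top with a slider track along its y; origin under its centre
- fan_slider (a joint): position of the red slider along the track: 0 at the box's -y end, growing to 0.100 m towards the box's +y; the green mark is at 0.070 (the green band is 18 mm wide, 0.061 to 0.079; the white line across the slider belongs in it). Needs about 1.5 N, stays where it is left
- fan_grip (a point): middle of the red slider grip (30 in the box's x, 18 in the box's y, standing from 42 to 70 mm above the bench), 59 mm above the bench; moves with it
- jar: glass jar with red lid, 72 across, 85 high; leave alone
- mug: white mug, 80 across, 92 high, handle on its y side; leave alone
- notepad: small notepad 148 x 105 x 10 with a blue pen on it; leave alone
- tape_roll: orange roll of tape lying flat, 100 across, 48 high; leave alone
- screwdriver: green-handled screwdriver, 190 long (along its x), 26 thick, lying; origin under its middle; leave alone
- strips: bundle of white plastic screw strips 180 (x) x 50 (y) x 12, lying; leave alone
There are look-alikes about, which are no part of the job. Leave any blue look-alike of the bracket1 alone.

How it is judged:
On the way, in this order (a step that is already met when the one before it is completed fails the run):
1. the tray is clear of the bay and the three cartons stand stacked and upright in the bay, on the bench (x of tray in the frame of bay below -0.2 m and x of carton0 in the frame of bay between -0.04 and 0.04 m and y of carton0 in the frame of bay between -0.04 and 0.04 m and angle between each of carton0, carton1, carton2's own z axis and vertical below 0.06 rad and height (world z) of carton0 below 0.006 m and linear speed of each of carton0, carton1, carton2 below 0.02 m/s and x of carton1 in the frame of bay between -0.04 and 0.04 m and y of carton1 in the frame of bay between -0.04 and 0.04 m and height (world z) of carton1 below 0.051 m and x of carton2 in the frame of bay between -0.04 and 0.04 m and y of carton2 in the frame of bay between -0.04 and 0.04 m and height (world z) of carton2 below 0.096 m), for 0.2 s.
2. the tray lies inside the yellow marks with every bracket lying in it (x of tray in the frame of spray_spot between -0.035 and 0.035 m and y of tray in the frame of spray_spot between -0.035 and 0.035 m and angle between the x axis of tray and the y axis of station, either way round below 0.3 rad and height (world z) of tray below 0.006 m and angle between tray's own z axis and vertical below 0.05 rad and x of bracket0 in the frame of tray between -0.09 and 0.09 m and y of bracket0 in the frame of tray between -0.072 and 0.072 m and z of bracket0 in the frame of tray between 0.005 and 0.026 m and angle between the x axis of each of bracket0, bracket1, bracket2, bracket3, bracket4 and the z axis of tray, either way round above 1.49 rad and linear speed of each of bracket0, bracket1, bracket2, bracket3, bracket4 below 0.05 m/s and x of bracket1 in the frame of tray between -0.09 and 0.09 m and y of bracket1 in the frame of tray between -0.072 and 0.072 m and z of bracket1 in the frame of tray between 0.005 and 0.026 m and x of bracket2 in the frame of tray between -0.09 and 0.09 m and y of bracket2 in the frame of tray between -0.072 and 0.072 m and z of bracket2 in the frame of tray between 0.005 and 0.026 m and x of bracket3 in the frame of tray between -0.09 and 0.09 m and y of bracket3 in the frame of tray between -0.072 and 0.072 m and z of bracket3 in the frame of tray between 0.005 and 0.026 m and x of bracket4 in the frame of tray between -0.09 and 0.09 m and y of bracket4 in the frame of tray between -0.072 and 0.072 m and z of bracket4 in the frame of tray between 0.005 and 0.026 m), for 0.2 s.
3. with the brackets in the tray and the fan slider on the green mark, the pump cap is pressed right down (all of step 2 and value of joint fan_slider between 0.06 and 0.08 m and value of joint pump_cap above 0.0065 m), for 0.05 s.
4. the pump cap is up again (value of joint pump_cap below 0.0015 m), for 0.2 s.
At the end, for the whole second after the job is handed in: Tray flat, within 35 mm of the marked centre along and across, 17 degrees of square; every bracket level inside its rim, one layer, at rest; three cartons stacked on the bench in the bay, upright within 3 degrees, 40 mm of its centre; fan slider within 10 mm of the green mark (0.070); cap up (all of step 2 and x of carton0 in the frame of bay between -0.04 and 0.04 m and y of carton0 in the frame of bay between -0.04 and 0.04 m and angle between each of carton0, carton1, carton2's own z axis and vertical below 0.06 rad and height (world z) of carton0 below 0.006 m and linear speed of each of carton0, carton1, carton2, tray below 0.02 m/s and x of carton1 in the frame of bay between -0.04 and 0.04 m and y of carton1 in the frame of bay between -0.04 and 0.04 m and height (world z) of carton1 below 0.051 m and x of carton2 in the frame of bay between -0.04 and 0.04 m and y of carton2 in the frame of bay between -0.04 and 0.04 m and height (world z) of carton2 below 0.096 m and value of joint fan_slider between 0.06 and 0.08 m and value of joint pump_cap below 0.0015 m); the robot touches nothing.
It fails at once if a carton of the stack is lifted off, toppled or carried out of the bay (distance of any of carton0, carton1, carton2 from where it was at the start of the episode above 0.06 m or angle between any of carton0, carton1, carton2's own z axis and vertical above 0.45 rad).
It fails at once if the pump is pressed while the extraction fan is not at the green mark (value of joint pump_cap above 0.004 m and not (value of joint fan_slider between 0.058 and 0.082 m)).
It fails at once if the jar, mug, notepad, tape roll, screwdriver or strip bundle is knocked over or shifted by more than 6 cm (distance of any of jar, mug, notepad, tape_roll, screwdriver, strips from where it was at the start of the episode above 0.06 m or angle between any of jar, mug's own z axis and vertical above 0.5 rad).
Of bracket0, bracket1, bracket2, bracket3, bracket4 only 3 to 5 are there at a start; the rules pass over those that are not, and their reading is None.
At some moment in a run one of bracket0, bracket1, bracket2, bracket3, bracket4 may be knocked a few centimetres aside while the robot is not near it.
Once in a run the grip may slacken for a moment while it holds something.
It also fails if it takes over 210 s, if anything falls off the work surface, if the arm or the gripper's body presses on something with over 40 N, if the wrist force passes 120 N, or if a joint passes its speed limit or range.

## Robot

A 6-joint arm with a two-finger parallel gripper is mounted at the origin on the work surface. World frame = base frame: x ahead of the robot, y to its left, z up, the work surface at z = 0. Lengths are in m, angles in rad, forces in N, time in s.
With the tool pointing down it reaches from about 0.3 to 0.875 m from the base axis. Payload 6.4 kg.
Tool frame: the origin (TCP) lies midway between the tips of the shut fingers; the grasp point (between the pads) lies 19 mm behind it; z points along the fingers, y is the line along which they close (so a half turn about z gives the same grasp; the last joint's range is limited). The gripper opens to 85 mm and grips with 20 to 120 N. Pads are 22 mm wide; open, the fingers measure 114 mm over their backs; the gripper's body (76 mm by 85 mm) begins 54 mm behind the grasp point. The pads swing forward as they close: fully open they stand 13 mm farther back than shut.
Start: joints at [-1.505, 0.181, 1.607, -0, 1.354, -0.206], TCP at [0.154, -0.554, 0.231] pointing down, gripper open.
Joint ranges: [-2.99, 2.99], [-0.89, 2.07], [0.3, 2.58], [-1.14, 4.28], [0, 2.63], [-3.12, 3.12]. Speed limits (rad/s): [2.57, 2.57, 3.01, 3.14, 3.14, 3.14].

## Interface

Orientations are given as a unit quaternion [w, x, y, z].
In Python, from bench import status, camera, ctrl gives the robot as it stands. The module is installed in compiled form; this text tells all that it offers.
- The arm moves only by the shell command python3 -m handwheel 'ROWS'. ROWS is JSON, a list that holds one entry, the list of rows, each a list of 7 numbers: the opening, from -1 (shut) to 1 (fully open), then the shift along the tool's x, y, z in cm, then the turn, a rotation vector about the tool's x, y, z in degrees. A call has 1 to 10 rows; each row is the pose to reach, as a shift and turn from the pose commanded when the call began, along the tool's axes at that moment; what a row does not reach only later rows make up. A row lasts 1/8 s, in which the tool goes at most 62.5 mm and 10.7 degrees, less where a joint would pass 70% of its speed; a pose out of reach is approached as far as the arm can. A call with a gripper value outside its range is refused whole. The fingers move at their own pace and stop on an object; the grip force is fixed at half the most. Time passes only in rows, so rows that repeat a pose let the fingers close. It gives the time, the measured TCP pose, the force, the opening and the grip force at its end, in the units of the state.
- status.get_obs(): the state, without advancing time (a new reading comes with each control period).
- camera(name): name is "scene" or "top"; returns a dict with "frame" (480x640x3 uint8, blue, green, red), "depth" (480x640 float32, m along the optical axis (not along the pixel's ray), 0 where there is no reading), "fx", "fy", "cx", "cy" (pixels), "extrinsics" (4x4, takes a point from camera to world coordinates). Camera axes: x right, y down, z forward; pixel columns grow to the right and rows downward; lengths in m; the calibration is good to about 2 mm. A picture is of the moment at which its call begins.
- ctrl.hand_in(): hands the job in; it is judged then, once.
The state is a dict: "time_s": time; "q": joint angles; "dq": joint speeds; "joint_efforts": joint torques, N m; "eef_pos": TCP position; "eef_rot": TCP orientation; "wrist_force": force on the tool from outside, world axes, zero at the start; "torque": the same for the moment, N m; "opening": opening from 0.0 (shut) to 1.0 (fully open); "grasp_force": force on a finger pad.
Only numpy, scipy, OpenCV 4.12 (cv2) and the standard library are available. Lean on these libraries where they do the work, as an engineer would, in place of code of your own. Each camera call takes 0.05 s, during which the arm holds its last target. There are 200 camera calls.

## Working session

There is one attempt and no reset: what is moved stays moved. The work goes in short steps, Python scripts to look and compute and a shell command to move; the robot and the scene stay as the last step left them, time stands still between calls to the robot, and variables do not carry over. Pictures are saved under pics/ and viewed, at most 14 in all, crops included, and the job is handed in when it is done.

```bash
mkdir -p pics; cat > h.py <<'E'
import numpy as np, cv2
from bench import status, camera, ctrl
from scipy.spatial.transform import Rotation as R
def grab(n):
    c=camera(n); c['K']=(c['fx'],c['fy'],c['cx'],c['cy']); return c
def pts(c):
    v,u=np.mgrid[0:480,0:640]; d=c['depth']
    P=np.stack([(u-c['cx'])/c['fx']*d,(v-c['cy'])/c['fy']*d,d],-1)
    E=np.array(c['extrinsics']); return P@E[:3,:3].T+E[:3,3]
def obs():
    o=status.get_obs(); q=o['eef_rot']; r=R.from_quat([q[1],q[2],q[3],q[0]]); return o,np.array(o['eef_pos']),r
def togo(target,yaw=None):
    "shift in tool cm; yaw=desired world angle of tool y axis -> turn about tool z (deg)"
    o,p,r=obs(); s=r.inv().apply(np.array(target)-p)*100
    out=[np.round(s,2)]
    M=r.as_matrix()
    if yaw is not None:
        a=np.degrees(np.arctan2(M[1,1],M[0,1])); d=(yaw-a+90)%180-90
        # tool down: rotation about tool z by t turns world yaw by -t
        out.append(round(-d,1))
    return out
E
python3 - <<'E'
from h import *
for n in("top","scene"):
    c=grab(n); cv2.imwrite(f"pics/{n}0.png",c['frame']); np.savez(f"{n}0.npz",P=pts(c),f=c['frame'])
    print(n,c['K'],np.round(c['extrinsics'],3).tolist())
o,p,r=obs(); print(o['time_s'],p,np.round(r.as_matrix(),3).tolist(),o['opening'])
E
```

```text
top (482.37140851032876, 482.37140851032876, 311.9116423784792, 237.43732252257334) [[-0.054, -0.977, 0.205, 0.227], [-0.999, 0.054, -0.006, 0.031], [-0.005, -0.206, -0.979, 1.464], [0.0, 0.0, 0.0, 1.0]]
scene (493.01067494914633, 493.01067494914633, 314.70072123882704, 246.4606711050695) [[0.442, 0.655, -0.613, 1.198], [0.897, -0.309, 0.316, -0.327], [0.018, -0.69, -0.724, 0.923], [0.0, 0.0, 0.0, 1.0]]
0.1 [ 0.15435222 -0.55340167  0.23048449] [[0.963, 0.268, -0.0], [0.268, -0.963, 0.002], [0.0, -0.002, -1.0]] 0.9996870738249064
```

View pics/top0.png

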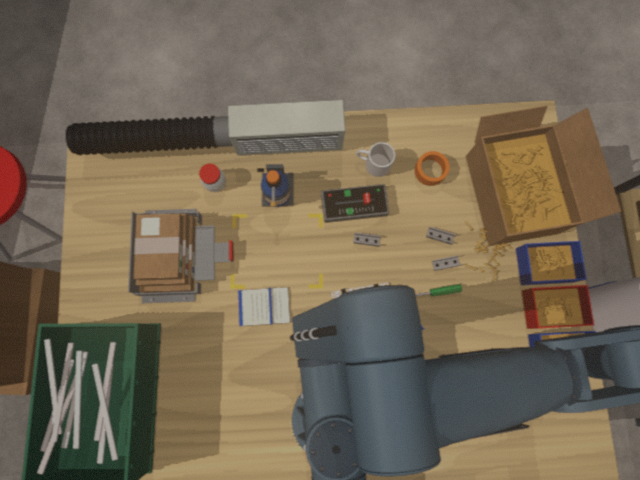

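View pics/scene0.png

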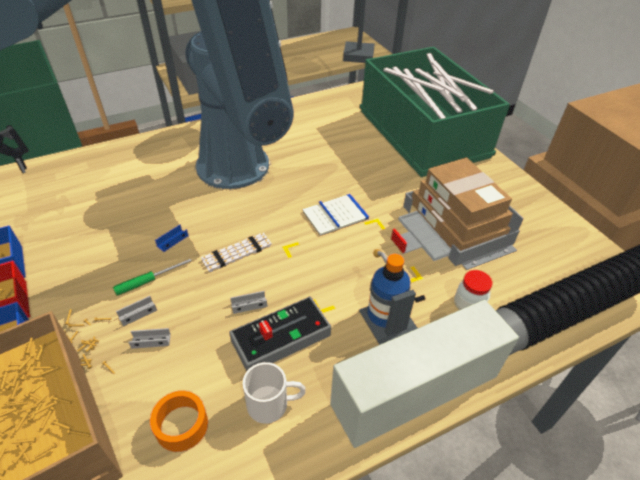

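The top view shows the bay at (165,255) with the red lip at (231,250), the pump at (274,183), yellow corners around (237,217)-(320,283), and the slider box at (355,202). There are three grey brackets at (367,239), (440,235) and (445,262). In the scene view the brackets are at (248,302), (137,310) and (150,338). The blue look-alike is at (172,237) and is not part of the job. Next I measure.

```bash
cat > m.py <<'E'
from h import *
def ortho(P,f,x0=.2,x1=1.0,y0=-.6,y1=.6,s=500):
    H,W=int((x1-x0)*s),int((y1-y0)*s); im=np.zeros((H,W,3),np.uint8); z=np.full((H,W),-1.)
    p=P.reshape(-1,3); c=f.reshape(-1,3); o=np.argsort(p[:,2]); p=p[o]; c=c[o]
    i=((x1-p[:,0])*s).astype(int); j=((y1-p[:,1])*s).astype(int)
    k=(i>=0)&(i<H)&(j>=0)&(j<W)&(p[:,2]<.4); im[i[k],j[k]]=c[k]; z[i[k],j[k]]=p[k,2]; return im,z
def mask(f,P,col,zr,box):
    hsv=cv2.cvtColor(f,cv2.COLOR_BGR2HSV).astype(int); h,s,v=hsv[...,0],hsv[...,1],hsv[...,2]
    m={'red':((h<6)|(h>174))&(s>150)&(v>80),'orange':(h>=6)&(h<16)&(s>190)&(v>120),'yellow':(h>21)&(h<32)&(s>130)&(v>130),'any':s>=0,'grey':s<70,'green':(h>45)&(h<80)&(s>120)}[col]
    x,y,z=P[...,0],P[...,1],P[...,2]
    return m&(z>zr[0])&(z<zr[1])&(x>box[0])&(x<box[1])&(y>box[2])&(y<box[3])
def rects(P,m,minn=25):
    n,l,st,_=cv2.connectedComponentsWithStats(m.astype(np.uint8),connectivity=8); out=[]
    for i in range(1,n):
        if st[i,4]<minn: continue
        q=P[l==i]; (cx,cy),(w,h),a=cv2.minAreaRect((q[:,:2]*1000).astype(np.float32))
        if w<h: w,h,a=h,w,a-90
        out.append((round(cx),round(cy),round(w),round(h),round((a+90)%180-90,1),'z',round(np.percentile(q[:,2],95)*1000),len(q)))
    return out
E
python3 - <<'E'
from m import *
for n in('top','scene'):
    d=np.load(n+'0.npz');P,f=d['P'],d['f']
    print(n)
    B=(.2,.95,-.6,.6)
    for c,z in(('red',(.02,.1)),('orange',(.17,.21)),('yellow',(-.01,.01)),('green',(.03,.06))): print(c,rects(P,mask(f,P,c,z,B),6 if c=='yellow' else 12))
    print('brk',rects(P,mask(f,P,'grey',(.008,.04),(.25,.75,-.5,.0)),20))
    print('cart',rects(P,mask(f,P,'any',(.135,.17),(.2,.7,.2,.6)))); print('bay',rects(P,mask(f,P,'grey',(.03,.1),(.2,.7,.2,.6))))
    print('bracketish',rects(P,mask(f,P,'any',(.01,.04),(.2,.75,-.5,.0)),20))
d=[np.load(n+'0.npz') for n in('top','scene')]
s=d[1]; cv2.imwrite('pics/crop1.png',cv2.resize(s['f'][210:390,90:330],None,fx=3,fy=3,interpolation=cv2.INTER_CUBIC))
E
```

```text
top
red [(731, 321, 60, 56, 28.8, 'z', 89, 300), (637, -158, 35, 10, -7.6, 'z', 73, 18), (632, -143, 27, 7, 3.4, 'z', 74, 30), (501, 270, 56, 6, -0.7, 'z', 41, 40), (267, -599, 17, 3, -1.7, 'z', 78, 21), (244, -598, 39, 3, -0.0, 'z', 76, 67)]
orange []
yellow [(602, 245, 43, 42, -1.3, 'z', 5, 77), (588, 9, 44, 44, -3.4, 'z', 5, 85), (405, 264, 57, 32, 42.6, 'z', 5, 88), (400, 18, 41, 40, -3.4, 'z', 5, 94)]
green []
brk [(730, -191, 69, 23, 74.2, 'z', 38, 74), (630, -114, 200, 95, -87.3, 'z', 40, 250), (528, -377, 77, 10, 73.8, 'z', 27, 65), (529, -148, 79, 6, 80.5, 'z', 26, 55), (506, -368, 78, 11, 69.1, 'z', 26, 57), (506, -143, 77, 10, 79.8, 'z', 28, 46), (444, -379, 80, 4, -80.5, 'z', 28, 41), (417, -381, 79, 6, -84.3, 'z', 27, 40), (370, -110, 47, 6, -79.4, 'z', 17, 24), (354, -41, 30, 18, 86.1, 'z', 16, 43), (341, -299, 44, 6, -83.2, 'z', 19, 32)]
cart [(505, 457, 182, 126, -1.6, 'z', 151, 2874), (246, 491, 89, 8, -2.8, 'z', 167, 159), (224, 569, 46, 15, -5.5, 'z', 167, 100)]
bay [(696, 322, 27, 7, -87.9, 'z', 59, 34), (626, 447, 172, 31, 78.6, 'z', 54, 106), (499, 460, 238, 190
[... 2658 characters left out ...]
z', 25, 168), (420, -382, 79, 9, -81.0, 'z', 25, 181), (592, -26, 22, 20, 10.9, 'z', 40, 29), (532, -147, 79, 7, 78.8, 'z', 25, 162), (447, -379, 80, 9, -81.8, 'z', 24, 182), (613, -53, 84, 52, 36.8, 'z', 40, 205), (597, -115, 21, 18, 11.6, 'z', 40, 36), (616, -91, 21, 18, 8.6, 'z', 40, 31), (597, -139, 29, 14, 64.7, 'z', 40, 35), (636, -114, 199, 97, -87.0, 'z', 40, 1430), (609, -174, 47, 43, -77.0, 'z', 40, 144), (622, -112, 17, 12, 49.6, 'z', 40, 22), (506, -367, 81, 8, 69.8, 'z', 25, 183), (483, -487, 34, 25, 0.6, 'z', 21, 85), (531, -376, 79, 7, 70.0, 'z', 24, 186), (734, -195, 62, 21, 80.3, 'z', 39, 238), (711, -365, 75, 37, -85.1, 'z', 39, 352), (688, -493, 125, 1, 6.9, 'z', 39, 127)]
```

View pics/crop1.png

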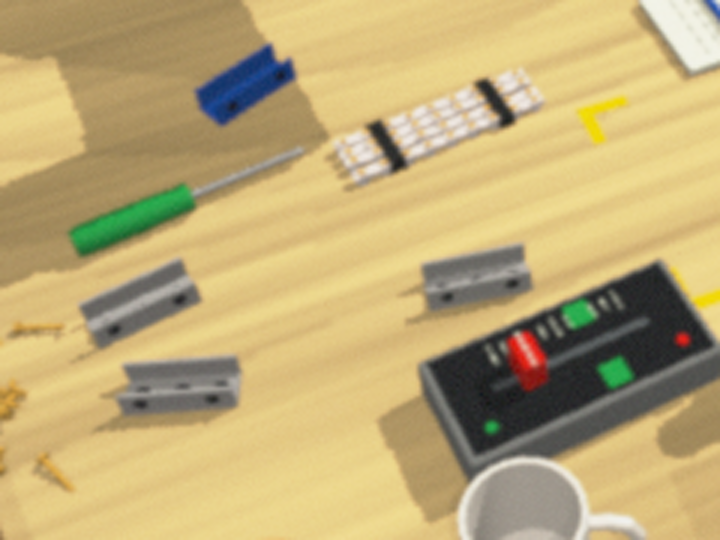

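The crop confirms three grey open channels at crop (475,275), (140,300) and (180,385). The blue channel at (245,85) is the look-alike, so I leave it alone. Their positions agree in both cameras. First I fetch the tray.

```bash
python3 - <<'E'
from h import *
print(togo([.504,.271,.16],88.8))
E
```

```text
[array([ 55.81, -70.02,   7.17]), np.float64(16.8)]
```

```bash
python3 -m handwheel '[[[0,6,-8,0,0,0,3],[0,14,-18,0,0,0,6],[0,28,-35,2,0,0,17],[0,40,-50,5,0,0,17],[0,55.8,-70,7,0,0,17],[0,55.8,-70,7,0,0,17],[-0.2,55.8,-70,7,0,0,17],[-0.2,55.8,-70,7,0,0,17],[-0.2,55.8,-70,7,0,0,17],[-0.2,55.8,-70,7,0,0,17]]]'
python3 - <<'E'
from h import *
print(togo([.504,.271,.011],88.8))
E
```

```text
time_s: 1.35
eef_pos: [0.3976, 0.0218, 0.1865]
eef_rot: [0.0, 1.0, -0.012, 0.001]
wrist_force: [1.0, -1.0, 1.2]
opening: 0.399
grasp_force: 0.0
[array([ 10.  , -25.18,  17.55]), np.float64(-0.2)]
```

```bash
python3 -m handwheel '[[[-0.2,10,-25.2,4,0,0,0],[-0.2,10,-25.2,4,0,0,0],[-0.2,10,-25.2,4,0,0,0],[-0.2,10,-25.2,4,0,0,0],[-0.2,10,-25.2,4,0,0,0],[-0.2,10,-25.2,4,0,0,0]]]'
python3 - <<'E'
from m import *
c=grab('scene');P=pts(c);f=c['frame']
print(rects(P,mask(f,P,'red',(.015,.06),(.4,.6,.2,.35))))
print('brk',rects(P,mask(f,P,'grey',(.008,.035),(.2,.57,-.6,-.05)),60))
t=grab('top');P=pts(t);print(rects(P,mask(t['frame'],P,'red',(.015,.06),(.4,.6,.2,.35))))
print('brk',rects(P,mask(t['frame'],P,'grey',(.01,.035),(.2,.57,-.6,-.05)),25))
print(obs()[1],togo([.504,.271,.011],88.8))
cv2.imwrite('pics/s1.png',np.hstack([c['frame'][180:330,300:560],t['frame'][180:330,100:360]]))
E
```

```text
time_s: 2.1
eef_pos: [0.5029, 0.2705, 0.1454]
eef_rot: [0.0, 1.0, -0.011, -0.001]
wrist_force: [-0.6, 0.1, 0.2]
opening: 0.398
grasp_force: 0.0
[(508, 270, 58, 10, -0.7, 'z', 40, 144)]
brk [(355, -124, 152, 53, -85.7, 'z', 14, 566), (341, -274, 92, 10, -83.0, 'z', 18, 82), (506, -143, 77, 7, 79.7, 'z', 24, 162), (421, -382, 79, 9, -83.6, 'z', 24, 197), (532, -147, 78, 8, 79.8, 'z', 26, 189), (447, -378, 79, 9, -81.8, 'z', 25, 198), (506, -366, 79, 6, 69.3, 'z', 24, 191), (532, -376, 80, 8, 70.8, 'z', 25, 199)]
[]
brk [(527, -376, 78, 8, 67.8, 'z', 27, 64), (529, -147, 75, 5, 79.6, 'z', 27, 45), (504, -366, 79, 6, 70.2, 'z', 27, 56), (503, -142, 74, 5, 79.5, 'z', 28, 39), (443, -380, 78, 6, -81.2, 'z', 26, 39), (417, -381, 75, 4, -81.8, 'z', 27, 36), (359, -95, 47, 21, -83.3, 'z', 16, 46), (338, -275, 94, 6, -83.0, 'z', 20, 58)]
[0.50270431 0.26868709 0.14593901] [array([ 0.14, -0.25, 13.49]), np.float64(-0.2)]
```

View pics/s1.png

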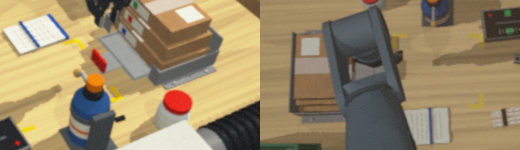

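The lip stands clear at (98,62) in the left crop with the gripper above it. Only the three brackets are there. I descend and grip.

```bash
python3 -m handwheel '[[[-0.2,0.1,-0.2,5,0,0,0],[-0.2,0.1,-0.2,9,0,0,0],[-0.2,0.1,-0.2,12,0,0,0],[-0.2,0.1,-0.2,13.3,0,0,0],[-0.2,0.1,-0.2,13.3,0,0,0],[-1,0.1,-0.2,13.3,0,0,0],[-1,0.1,-0.2,13.3,0,0,0],[-1,0.1,-0.2,13.3,0,0,0],[-1,0.1,-0.2,13.3,0,0,0]]]'
python3 - <<'E'
from h import *
o,p,r=obs(); print(p,np.round(r.as_matrix(),3).tolist())
E
```

```text
time_s: 3.32
eef_pos: [0.5058, 0.2715, 0.0153]
eef_rot: [-0.0, 1.0, -0.012, 0.001]
wrist_force: [-0.7, -0.0, 8.0]
opening: 0.094
grasp_force: 60.0
[0.5057524  0.27153099 0.01534875] [[1.0, -0.024, 0.003], [-0.024, -1.0, 0.0], [0.003, -0.0, -1.0]]
```

```bash
python3 -m handwheel '[[[-1,0,0,-0.3,0,0,0],[-1,0,1,-0.3,0,0,0],[-1,0,2.5,-0.3,0,0,0],[-1,0,4,-0.3,0,0,0],[-1,0,5.5,-0.3,0,0,0],[-1,0,7,-0.3,0,0,0],[-1,0,8.5,-0.3,0,0,0],[-1,0,10,-0.3,0,0,0],[-1,0,11,-0.3,0,0,0],[-1,0,11,-0.3,0,0,0]]]'
python3 - <<'E'
from m import *
c=grab('scene');P=pts(c);f=c['frame']
print(rects(P,mask(f,P,'red',(.015,.06),(.4,.6,.0,.35))))
print(rects(P,mask(f,P,'any',(.13,.17),(.4,.7,.3,.6))))
cv2.imwrite('pics/s2.png',cv2.resize(f[130:330,300:560],None,fx=2,fy=2))
E
```

```text
time_s: 4.58
eef_pos: [0.5016, 0.1597, 0.0165]
eef_rot: [0.0, 1.0, -0.013, -0.0]
wrist_force: [-0.7, -1.1, -2.5]
opening: 0.09
grasp_force: 59.0
[(520, 158, 27, 9, -9.8, 'z', 41, 49)]
[(507, 456, 186, 130, -0.1, 'z', 150, 2503)]
```

View pics/s2.png

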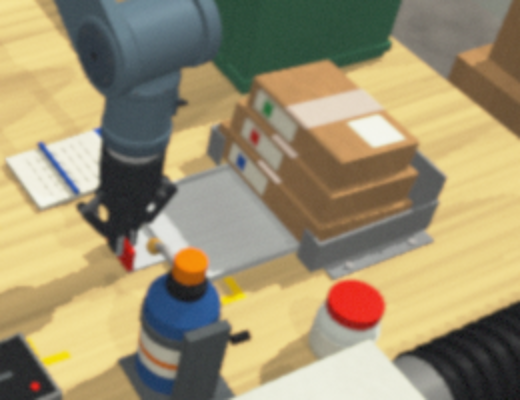

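The tray slides out square and the stack stays put. I keep pulling.

```bash
python3 -m handwheel '[[[-1,0,1,0,0,0,0],[-1,0,2.5,0,0,0,0],[-1,0,4,0,0,0,0],[-1,0,5.5,0,0,0,0],[-1,0,7,0,0,0,0],[-1,0,8.5,0,0,0,0],[-1,0,10,0,0,0,0],[-1,0,11,0,0,0,0],[-1,0,11,0,0,0,0],[-1,0,11,0,0,0,0]]]'
python3 - <<'E'
from m import *
for n in('scene','top'):
    c=grab(n);P=pts(c);f=c['frame']
    print(n,rects(P,mask(f,P,'red',(.015,.06),(.4,.6,-.1,.35))))
    print(rects(P,mask(f,P,'any',(.12,.17),(.4,.7,.3,.6))))
    print('tray',rects(P,mask(f,P,'grey',(.002,.018),(.36,.6,.02,.36)),200))
    print('yel',rects(P,mask(f,P,'yellow',(-.01,.01),(.2,.95,-.1,.4)),6))
    print('box',rects(P,mask(f,P,'any',(.03,.05),(.55,.72,-.25,0)),200))
    print('cap',rects(P,mask(f,P,'orange',(.15,.21),(.55,.8,0,.25)),10))
    q=P[mask(f,P,'any',(.05,.13),(.55,.72,.05,.2))]; print('can',q[:,:2].min(0),q[:,:2].max(0))
    cv2.imwrite(f'pics/{n}3.png',f)
print(obs()[1])
E
```

```text
time_s: 5.88
eef_pos: [0.499, 0.0513, 0.0165]
eef_rot: [-0.0, 1.0, -0.013, 0.0]
wrist_force: [0.3, 1.2, -1.8]
opening: 0.089
grasp_force: 59.0
scene [(516, 50, 28, 8, -10.5, 'z', 40, 59)]
[(507, 457, 185, 128, -0.4, 'z', 138, 2610)]
tray [(374, 207, 82, 27, -89.9, 'z', 13, 217), (498, 188, 267, 181, 88.8, 'z', 12, 3003)]
yel [(396, 258, 47, 19, 82.5, 'z', 4, 67), (393, 12, 64, 35, -45.4, 'z', 3, 120), (605, 255, 41, 37, -2.4, 'z', 3, 107), (581, -1, 28, 4, -2.9, 'z', 3, 18), (607, 16, 34, 14, 89.8, 'z', 3, 71)]
box [(635, -114, 200, 99, -86.9, 'z', 43, 3517)]
cap [(687, 117, 31, 10, 48.7, 'z', 189, 101)]
can [0.64023129 0.0805153 ] [0.71996756 0.16406728]
top []
[(505, 457, 184, 125, -0.3, 'z', 139, 2862)]
tray [(501, 231, 172, 165, -1.9, 'z', 12, 1658)]
yel [(607, 245, 41, 32, 88.5, 'z', 6, 72), (398, -1, 40, 6, -9.6, 'z', 4, 25), (402, 256, 40, 25, 86.3, 'z', 4, 71)]
box [(631, -114, 201, 98, -87.0, 'z', 45, 1853)]
cap []
can [0.632522   0.08360563] [0.71993579 0.16741456]
[0.49906082 0.05157514 0.016531  ]
```

View pics/scene3.png

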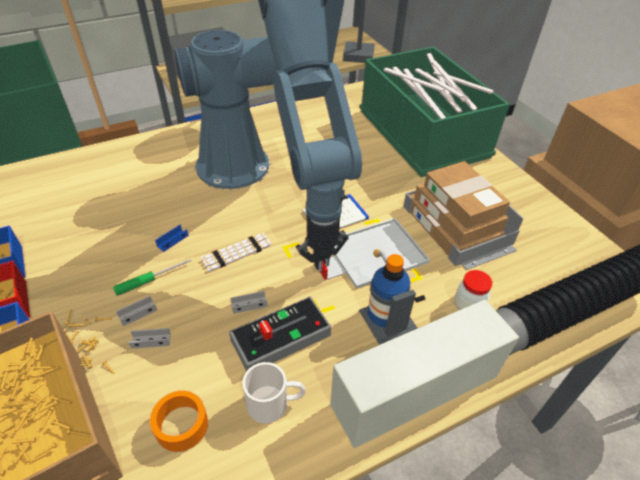

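The tray is clear and the stack has dropped onto the bench (top at z 138 mm). I slide the tray to the spot, with its centre at about (0.500, 0.134) and yaw 87°.

```bash
python3 -m handwheel '[[[-1,-0.1,1.5,0,0,0,0.4],[-1,-0.2,3,0,0,0,0.8],[-1,-0.3,4.5,0,0,0,1.2],[-1,-0.4,6,0,0,0,1.6],[-1,-0.5,7.6,0,0,0,1.8],[-1,-0.5,7.6,0,0,0,1.8],[-0.3,-0.5,7.6,0,0,0,1.8],[-0.3,-0.5,7.6,0,0,0,1.8],[-0.3,-0.5,7.6,-4,0,0,1.8],[-0.3,-0.5,7.6,-9,0,0,1.8]]]'
python3 - <<'E'
from m import *
c=grab('scene');P=pts(c);f=c['frame']
print('tray',rects(P,mask(f,P,'grey',(.002,.018),(.36,.6,-.07,.36)),200),rects(P,mask(f,P,'red',(.015,.06),(.4,.6,-.1,.35))))
print('red',rects(P,mask(f,P,'red',(.03,.08),(.55,.72,-.25,0)),20))
m=mask(f,P,'red',(.067,.08),(.55,.72,-.25,0)); q=P[m]; print(q.mean(0),q.min(0),q.max(0))
print('green',rects(P,mask(f,P,'green',(.035,.06),(.55,.72,-.25,0)),12))
print(obs()[1],obs()[0]['q'],togo([.632,-.148,.12],93))
cv2.imwrite('pics/s4.png',cv2.resize(f[280:380,210:350],None,fx=5,fy=5,interpolation=cv2.INTER_CUBIC))
E
```

```text
time_s: 7.22
eef_pos: [0.4911, -0.0238, 0.1066]
eef_rot: [-0.0, 1.0, -0.028, -0.001]
wrist_force: [1.5, 0.4, 0.2]
opening: 0.349
grasp_force: 0.0
tray [(375, 177, 146, 30, 90.0, 'z', 13, 413), (497, 113, 268, 177, 88.7, 'z', 12, 3088)] [(493, -27, 59, 8, -2.7, 'z', 40, 106)]
red [(627, -144, 52, 26, -8.9, 'z', 71, 161), (657, -37, 13, 9, -26.8, 'z', 44, 21)]
[ 0.63784719 -0.14835511  0.06965162] [ 0.62139007 -0.15690976  0.06709411] [ 0.65287229 -0.13840704  0.07295446]
green [(603, -94, 27, 19, 0.5, 'z', 43, 69), (662, -92, 24, 22, 3.8, 'z', 44, 96), (666, -186, 11, 9, -83.2, 'z', 45, 22)]
[ 0.49578828 -0.02488296  0.11393512] [-2.89893654e-01  1.44759503e-01  1.90788424e+00  2.72053030e-04
  1.08046772e+00  1.33581091e+00] [array([14.28, 11.54, -0.47]), np.float64(-6.2)]
```

View pics/s4.png

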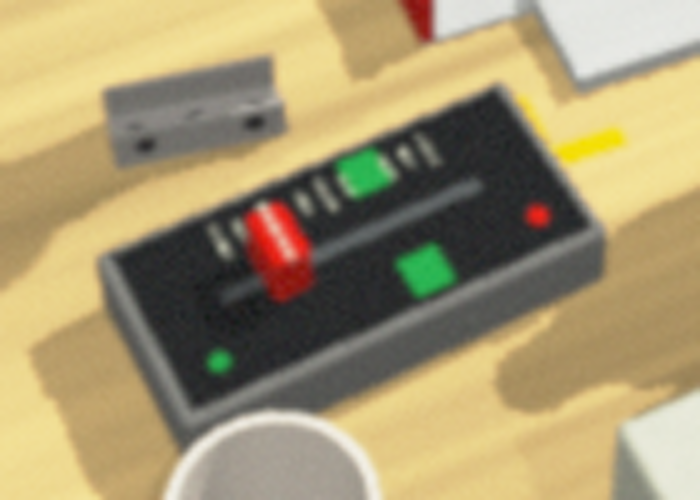

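The slider is at about (0.637,-0.148) and the green band centre at about y=-0.093, so it needs +54 mm along the box's y. I grip it.

```bash
python3 -c "
from h import *
print(togo([.637,-.148,.049],93))"
python3 -m handwheel '[[[-0.1,5,4,-0.5,0,0,-2],[-0.1,10,8,-0.5,0,0,-4],[-0.1,14.8,11.6,-0.5,0,0,-6],[-0.1,14.8,11.6,-0.5,0,0,-6],[-0.1,14.8,11.6,-0.5,0,0,-6],[-0.1,14.8,11.6,-0.5,0,0,-6]]]'
python3 -c "
from h import *
print(obs()[1],togo([.637,-.148,.049],93))"
```

```text
[array([14.72, 11.5 ,  6.64]), np.float64(-6.2)]
time_s: 8.02
eef_pos: [0.6326, -0.1474, 0.1116]
eef_rot: [-0.0, 1.0, 0.025, -0.0]
wrist_force: [0.0, 0.1, 0.4]
opening: 0.448
grasp_force: 0.0
[ 0.63260197 -0.1473874   0.11155075] [array([0.44, 0.09, 6.25]), np.float64(-0.2)]
```

```bash
python3 -m handwheel '[[[-0.1,0.2,0.1,3,0,0,0],[-0.1,0.2,0.1,5,0,0,0],[-0.1,0.2,0.1,6.2,0,0,0],[-0.1,0.2,0.1,6.2,0,0,0],[-1,0.2,0.1,6.2,0,0,0],[-1,0.2,0.1,6.2,0,0,0],[-1,0.2,0.1,6.2,0,0,0],[-1,0.2,0.1,6.2,0,0,0]]]'
python3 -c "
from h import *
o,p,r=obs();print(p,r.as_matrix().round(3).tolist(),o['wrist_force'])"
```

```text
time_s: 9.02
eef_pos: [0.636, -0.1499, 0.0507]
eef_rot: [0.0, 1.0, 0.024, 0.001]
wrist_force: [-2.3, 0.7, 6.1]
opening: 0.198
grasp_force: 59.9
[ 0.63600089 -0.14987367  0.05066772] [[0.999, 0.049, 0.001], [0.049, -0.999, -0.001], [0.001, 0.001, -1.0]] [-2.34015329  0.73517236  6.12179076]
```

```bash
python3 -m handwheel '[[[-1,0,-1,-0.1,0,0,0],[-1,0,-2,-0.1,0,0,0],[-1,0,-3,-0.1,0,0,0],[-1,0,-4,-0.1,0,0,0],[-1,0,-5,-0.1,0,0,0],[-1,0,-5.6,-0.1,0,0,0],[-1,0,-5.6,-0.1,0,0,0],[-1,0,-5.6,-0.1,0,0,0]]]'
python3 -m handwheel '[[[-0.1,0,0,0,0,0,0],[-0.1,0,0,0,0,0,0],[-0.1,0,0,-4,0,0,0],[-0.1,0,0,-9,0,0,0],[-0.1,-9,4,-11,0,0,0],[-0.1,-9,4,-11,0,0,0],[-0.1,-9,4,-11,0,0,0]]]'
python3 - <<'E'
from m import *
c=grab('scene');P=pts(c);f=c['frame']
m=mask(f,P,'red',(.066,.08),(.55,.72,-.2,-.05)); q=P[m]; print(q.mean(0))
print('brk',rects(P,mask(f,P,'grey',(.008,.035),(.38,.57,-.6,-.05)),60))
cv2.imwrite('pics/s5.png',cv2.resize(f[280:380,210:350],None,fx=4,fy=4,interpolation=cv2.INTER_CUBIC))
print(obs()[1],obs()[0]['q'],togo([.5185,-.145,.1],-10.5))
E
```

```text
time_s: 10.02
eef_pos: [0.6328, -0.0934, 0.0507]
eef_rot: [-0.0, 1.0, 0.024, 0.0]
wrist_force: [2.1, 1.4, 2.6]
opening: 0.198
grasp_force: 59.8
time_s: 10.9
eef_pos: [0.543, -0.1392, 0.1611]
eef_rot: [0.0, 1.0, 0.023, -0.0]
wrist_force: [-0.1, 0.1, 0.5]
opening: 0.451
grasp_force: 0.0
[ 0.63596429 -0.09340773  0.06958277]
brk [(506, -142, 76, 8, 78.4, 'z', 25, 172), (421, -382, 77, 8, -80.8, 'z', 24, 191), (532, -147, 78, 8, 79.9, 'z', 25, 183), (447, -379, 78, 9, -81.2, 'z', 25, 207), (506, -365, 79, 7, 68.5, 'z', 24, 187), (531, -375, 79, 9, 73.0, 'z', 26, 201)]
[ 0.54409629 -0.13873877  0.16085742] [-4.61090671e-01  2.23860684e-01  1.70614765e+00  1.07683205e-04
  1.21120871e+00  1.06336540e+00] [array([-2.59,  0.51,  6.08]), np.float64(-76.8)]
```

View pics/s5.png

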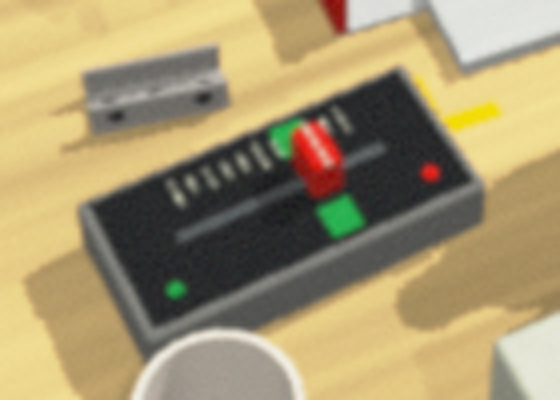

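The slider now sits on the green band between the green patches at (287,138) and (340,216), measured y -0.0934. Next is bracket A.

```bash
python3 -m handwheel '[[[0.2,-1,0.2,1,0,0,-10],[0.2,-1.5,0.4,2,0,0,-20],[0.2,-2,0.5,4,0,0,-30],[0.2,-2.5,0.6,6,0,0,-40],[0.2,-2.5,0.6,6,0,0,-50],[0.2,-2.5,0.6,6,0,0,-60],[0.2,-2.5,0.6,6,0,0,-70],[0.2,-2.5,0.6,6,0,0,-77],[0.2,-2.5,0.6,6,0,0,-77],[0.2,-2.5,0.6,6,0,0,-77]]]'
python3 -c "
from h import *
o,p,r=obs();print(p,togo([.518,-.145,.006],-10.5),r.as_matrix().round(3).tolist(),o['q'][5])"
```

```text
time_s: 12.2
eef_pos: [0.5203, -0.145, 0.1002]
eef_rot: [-0.0, 0.768, 0.641, -0.0]
wrist_force: [-0.5, 0.3, -0.4]
opening: 0.601
grasp_force: 0.0
[ 0.52027843 -0.1449596   0.10015594] [array([-0.05, -0.22,  9.42]), np.float64(0.2)] [[0.179, 0.984, -0.0], [0.984, -0.179, 0.0], [0.0, -0.0, -1.0]] -0.31122155725893613
```

```bash
python3 -m handwheel '[[[0.2,0,-0.2,4,0,0,0],[0.2,0,-0.2,7.5,0,0,0],[0.2,0,-0.2,9.4,0,0,0],[0.2,0,-0.2,9.4,0,0,0],[-1,0,-0.2,9.4,0,0,0],[-1,0,-0.2,9.4,0,0,0],[-1,0,-0.2,9.4,0,0,0],[-1,0,-0.2,9.4,0,0,0]]]'
python3 -m handwheel '[[[-1,0,0,-1,0,0,0],[-1,0,0,-4,0,0,0],[-1,0,0,-8,0,0,0],[-1,0,0,-10,0,0,0],[-1,0,0,-10,0,0,0]]]'
python3 -c "
from h import *
t=np.radians(87);ux=np.array([np.cos(t),np.sin(t)]);uy=np.array([-ux[1],ux[0]])
for a,b in((-.048,-.03),(.048,-.03),(.048,.03),(-.048,.03)): print(a,b,np.array([.501,.132])+a*ux+b*uy)
T=np.array([.501,.132])-.048*ux-.03*uy
o,p,r=obs();print(p,o['opening'],togo([T[0],T[1],.1],-3),o['wrist_force'])"
```

```text
time_s: 13.2
eef_pos: [0.5194, -0.1455, 0.0081]
eef_rot: [0.001, 0.767, 0.641, 0.001]
wrist_force: [-0.4, -0.1, 6.7]
opening: 0.333
grasp_force: 61.2
time_s: 13.82
eef_pos: [0.5192, -0.1455, 0.1086]
eef_rot: [0.002, 0.767, 0.641, 0.001]
wrist_force: [-0.2, 0.5, -1.6]
opening: 0.34
grasp_force: 60.2
-0.048 -0.03 [0.52844676 0.0824957 ]
0.048 -0.03 [0.53347101 0.17836414]
0.048 0.03 [0.47355324 0.1815043 ]
-0.048 0.03 [0.46852899 0.08563586]
[ 0.51924757 -0.14545464  0.10862662] 0.33994568697505034 [array([22.6 , -3.14,  0.82]), np.float64(-7.2)] [-0.22339925  0.46225028 -1.55316984]
```

```bash
python3 -m handwheel '[[[-1,5,-0.7,0,0,0,-2],[-1,10,-1.4,0,0,0,-4],[-1,15,-2.1,0,0,0,-6],[-1,20,-2.8,0,0,0,-7],[-1,22.6,-3.1,0,0,0,-7],[-1,22.6,-3.1,1,0,0,-7],[-1,22.6,-3.1,1,0,0,-7],[-1,22.6,-3.1,1,0,0,-7]]]'
python3 -c "
from h import *
o,p,r=obs();print(p,o['opening'],togo([.5284,.0825,.012],-3),o['wrist_force'],r.as_matrix().round(3).tolist())"
```

```text
time_s: 14.82
eef_pos: [0.5274, 0.0819, 0.0959]
eef_rot: [-0.0, 0.727, 0.686, -0.0]
wrist_force: [1.2, -0.1, -1.9]
opening: 0.332
grasp_force: 60.2
[0.52735125 0.08194961 0.09589765] 0.3324435221858875 [array([0.06, 0.11, 8.39]), np.float64(-0.3)] [ 1.15310059 -0.05034825 -1.94305786] [[0.058, 0.998, -0.001], [0.998, -0.058, -0.0], [-0.0, -0.001, -1.0]]
```

```bash
python3 -m handwheel '[[[-1,0,0.1,3,0,0,0],[-1,0,0.1,6,0,0,0],[-1,0,0.1,7.8,0,0,0],[-1,0,0.1,8.4,0,0,0],[-1,0,0.1,8.4,0,0,0],[0,0,0.1,8.4,0,0,0],[0,0,0.1,8.4,0,0,0],[0,0,0.1,5,0,0,0],[0,0,0.1,0,0,0,0],[0,0,0.1,0,0,0,0]]]'
python3 - <<'E'
from m import *
o,p,r=obs()
for n in('top','scene'):
    c=grab(n);P=pts(c);f=c['frame']
    print('brk',rects(P,mask(f,P,'grey',(.008,.035),(.38,.57,-.6,-.05)),25))
    print('in tray',rects(P,mask(f,P,'any',(.021,.04),(.42,.59,.04,.25)),20))
print(togo([.519,-.371,.1],-20))
E
```

```text
time_s: 16.08
eef_pos: [0.5325, 0.0829, 0.1015]
eef_rot: [0.004, 0.727, 0.687, 0.003]
wrist_force: [1.6, -0.6, -0.0]
opening: 0.501
grasp_force: 0.0
brk [(529, -377, 76, 7, 71.3, 'z', 27, 58), (504, -366, 79, 6, 69.4, 'z', 26, 53), (443, -377, 73, 4, -81.4, 'z', 30, 33), (421, -381, 77, 10, -81.9, 'z', 28, 38)]
in tray []
brk [(420, -382, 78, 7, -82.5, 'z', 25, 186), (447, -378, 79, 8, -82.8, 'z', 25, 202), (506, -366, 79, 8, 71.0, 'z', 25, 196), (531, -376, 79, 8, 69.8, 'z', 24, 196)]
in tray [(518, 84, 81, 7, 86.2, 'z', 28, 80), (545, 83, 81, 7, 85.9, 'z', 30, 75)]
[array([-45.39,   1.52,  -0.24]), np.float64(16.8)]
```

A lies in the tray at (531,83), square. Next is bracket C at (518,-371).

```bash
python3 -m handwheel '[[[0.2,-4,0.1,-1,0,0,2],[0.2,-10,0.3,-1,0,0,4],[0.2,-16,0.5,-1,0,0,8],[0.2,-22,0.8,-1,0,0,12],[0.2,-28,1,-1,0,0,17],[0.2,-34,1.2,-1,0,0,17],[0.2,-40,1.4,-1,0,0,17],[0.2,-45.4,1.5,-1,0,0,17],[0.2,-45.4,1.5,0,0,0,17],[0.2,-45.4,1.5,0,0,0,17]]]'
python3 -c "
from h import *
o,p,r=obs();print(p,o['opening'],togo([.518,-.371,.006],-20))"
```

```text
time_s: 17.42
eef_pos: [0.5165, -0.3695, 0.0936]
eef_rot: [-0.003, 0.82, 0.572, -0.0]
wrist_force: [0.6, 0.9, -0.9]
opening: 0.602
grasp_force: 0.0
[ 0.51654847 -0.36951594  0.09363544] 0.6021487266430796 [array([-0.11,  0.23,  8.76]), np.float64(-0.3)]
```

```bash
python3 -m handwheel '[[[0.2,-0.1,0.2,4,0,0,0],[0.2,-0.1,0.2,7,0,0,0],[0.2,-0.1,0.2,8.8,0,0,0],[0.2,-0.1,0.2,8.8,0,0,0],[-1,-0.1,0.2,8.8,0,0,0],[-1,-0.1,0.2,8.8,0,0,0],[-1,-0.1,0.2,8.8,0,0,0],[-1,-0.1,0.2,8.8,0,0,0]]]'
python3 -m handwheel '[[[-1,0,0,-1,0,0,0],[-1,0,0,-4,0,0,0],[-1,0,0,-8,0,0,0],[-1,0,0,-10,0,0,0],[-1,0,0,-10,0,0,0]]]'
python3 -c "
from h import *
o,p,r=obs();print(p,o['opening'],togo([.534,.178,.1],-3),o['wrist_force'])"
```

```text
time_s: 18.42
eef_pos: [0.5206, -0.3736, 0.0103]
eef_rot: [0.001, 0.82, 0.572, 0.0]
wrist_force: [-0.7, 1.7, 7.0]
opening: 0.333
grasp_force: 61.9
time_s: 19.05
eef_pos: [0.5204, -0.3737, 0.1103]
eef_rot: [0.002, 0.82, 0.572, 0.0]
wrist_force: [-0.1, -0.3, -0.8]
opening: 0.334
grasp_force: 61.1
[ 0.52041847 -0.37365684  0.11031635] 0.33401343923810556 [array([ 52.23, -17.8 ,   0.89]), np.float64(-17.2)] [-0.09700211 -0.34183953 -0.77523657]
```

```bash
python3 -c "
from h import *
print(togo([.474,.181,.1],-3))"
```

```text
[array([ 50.44, -23.54,   0.88]), np.float64(-17.2)]
```

```bash
python3 -m handwheel '[[[-1,4.6,-2.1,0,0,0,-2],[-1,9.2,-4.3,0,0,0,-4],[-1,13.8,-6.4,0,0,0,-6],[-1,18.4,-8.6,0,0,0,-8],[-1,23,-10.7,0,0,0,-10],[-1,27.6,-12.9,0,0,0,-12],[-1,32.2,-15,0,0,0,-14],[-1,36.8,-17.2,0,0,0,-16],[-1,41.4,-19.3,0,0,0,-17.2],[-1,41.4,-19.3,0,0,0,-17.2]]]'
python3 -c "
from h import *
o,p,r=obs();print(p,o['opening'],togo([.474,.181,.1],-3),o['grasp_force'])"
```

```text
time_s: 20.3
eef_pos: [0.4794, 0.0855, 0.1066]
eef_rot: [-0.002, 0.724, 0.69, -0.001]
wrist_force: [0.3, -1.0, -0.9]
opening: 0.334
grasp_force: 61.0
[0.47940191 0.08549095 0.10663063] 0.33358232510016367 [array([ 9.51, -0.99,  0.67]), np.float64(0.3)] 61.02610230445862
```

```bash
python3 -m handwheel '[[[-1,4,-0.4,0,0,0,0],[-1,8,-0.8,0,0,0,0],[-1,9.5,-0.9,1,0,0,0],[-1,9.5,-0.9,1,0,0,0],[-1,9.5,-0.9,1,0,0,0],[-1,9.5,-0.9,1,0,0,0]]]'
python3 -c "
from h import *
o,p,r=obs();print(p,o['opening'],togo([.474,.181,.0135],-3),o['grasp_force'])"
```

```text
time_s: 21.05
eef_pos: [0.478, 0.1766, 0.0985]
eef_rot: [0.0, 0.726, 0.688, -0.0]
wrist_force: [-0.5, 0.5, -1.7]
opening: 0.332
grasp_force: 61.0
[0.4780205  0.17663205 0.09854966] 0.3323804276475916 [array([ 0.42, -0.43,  8.5 ]), np.float64(-0.1)] 61.03538990020752
```

```bash
python3 -m handwheel '[[[-1,0.3,-0.3,3,0,0,0],[-1,0.3,-0.3,6,0,0,0],[-1,0.3,-0.3,7.8,0,0,0],[-1,0.3,-0.3,8.4,0,0,0],[-1,0.3,-0.3,8.4,0,0,0],[0,0.3,-0.3,8.4,0,0,0],[0,0.3,-0.3,8.4,0,0,0],[0,0.3,-0.3,5,0,0,0],[0,0.3,-0.3,0,0,0,0],[0,0.3,-0.3,0,0,0,0]]]'
python3 - <<'E'
from m import *
for n in('top','scene'):
    c=grab(n);P=pts(c);f=c['frame']
    print('brk',rects(P,mask(f,P,'grey',(.008,.035),(.38,.57,-.6,-.05)),25))
    print('in tray',rects(P,mask(f,P,'any',(.021,.04),(.42,.59,.04,.25)),20))
o,p,r=obs();print(p,togo([.433,-.381,.1],8))
E
```

```text
time_s: 22.3
eef_pos: [0.4786, 0.1816, 0.1032]
eef_rot: [0.003, 0.725, 0.688, 0.004]
wrist_force: [0.5, 0.1, -0.1]
opening: 0.5
grasp_force: 0.0
brk [(443, -379, 76, 5, -81.2, 'z', 28, 37), (419, -383, 81, 6, -82.1, 'z', 27, 38)]
in tray [(541, 84, 77, 5, 86.9, 'z', 31, 41), (513, 73, 52, 3, 87.2, 'z', 30, 21)]
brk [(420, -382, 79, 10, -81.8, 'z', 25, 195), (447, -378, 79, 8, -80.9, 'z', 24, 206)]
in tray [(464, 182, 80, 10, 85.8, 'z', 28, 70), (491, 180, 82, 8, 87.2, 'z', 29, 72), (518, 85, 81, 7, 88.1, 'z', 29, 77), (544, 84, 81, 7, 86.4, 'z', 29, 76)]
[0.47534196 0.18104088 0.0992638 ] [array([-56.35,  -1.27,  -0.1 ]), np.float64(-11.0)]
```

```bash
python3 -m handwheel '[[[0.2,-5,-0.1,-1,0,0,-1],[0.2,-11,-0.2,-1,0,0,-3],[0.2,-17,-0.4,-1,0,0,-5],[0.2,-23,-0.5,-1,0,0,-7],[0.2,-29,-0.7,-1,0,0,-9],[0.2,-35,-0.8,-1,0,0,-11],[0.2,-41,-0.9,-1,0,0,-11],[0.2,-47,-1,-1,0,0,-11],[0.2,-53,-1.2,-1,0,0,-11],[0.2,-56.3,-1.3,0,0,0,-11]]]'
python3 -m handwheel '[[[0.2,0,0,0,0,0,0],[0.2,0,0,0,0,0,0]]]'
python3 - <<'E'
from m import *
c=grab('scene');P=pts(c);f=c['frame']
print('brk',rects(P,mask(f,P,'grey',(.008,.035),(.38,.57,-.6,-.05)),25))
o,p,r=obs();print(p,togo([.433,-.381,.006],8))
E
```

```text
time_s: 23.65
eef_pos: [0.4312, -0.3835, 0.0974]
eef_rot: [-0.0, 0.657, 0.754, -0.0]
wrist_force: [0.4, 0.4, 0.0]
opening: 0.598
grasp_force: 0.0
time_s: 23.9
eef_pos: [0.4315, -0.3791, 0.097]
eef_rot: [-0.002, 0.656, 0.755, 0.0]
wrist_force: [0.2, 0.8, -0.7]
opening: 0.6
grasp_force: 0.0
brk [(420, -382, 78, 9, -82.1, 'z', 25, 194), (446, -379, 78, 10, -82.1, 'z', 25, 205)]
[ 0.4318392  -0.37898987  0.0975071 ] [array([-0.24,  0.1 ,  9.15]), np.float64(0.0)]
```

```bash
python3 -m handwheel '[[[0.2,-0.2,0.1,4,0,0,0],[0.2,-0.2,0.1,7,0,0,0],[0.2,-0.2,0.1,9,0,0,0],[0.2,-0.2,0.1,9,0,0,0],[-1,-0.2,0.1,9,0,0,0],[-1,-0.2,0.1,9,0,0,0],[-1,-0.2,0.1,9,0,0,0],[-1,-0.2,0.1,9,0,0,0]]]'
python3 -m handwheel '[[[-1,0,0,-1,0,0,0],[-1,0,0,-4,0,0,0],[-1,0,0,-8,0,0,0],[-1,0,0,-10,0,0,0],[-1,0,0,-10,0,0,0]]]'
python3 -c "
from h import *
o,p,r=obs();print(p,o['opening'],togo([.465,.086,.1],-3),o['wrist_force'])"
```

```text
time_s: 24.95
eef_pos: [0.4343, -0.3835, 0.0101]
eef_rot: [0.001, 0.656, 0.755, -0.0]
wrist_force: [0.2, 0.3, 6.2]
opening: 0.335
grasp_force: 61.3
time_s: 25.58
eef_pos: [0.4343, -0.3836, 0.1108]
eef_rot: [0.002, 0.656, 0.755, -0.0]
wrist_force: [0.3, 0.0, -0.6]
opening: 0.335
grasp_force: 60.4
[ 0.43425386 -0.38363569  0.11081989] 0.3349712414794085 [array([46.09,  9.56,  0.93]), np.float64(11.0)] [ 0.33096035  0.02020553 -0.60322835]
```

```bash
python3 -m handwheel '[[[-1,4.6,1,0,0,0,1],[-1,9.2,1.9,0,0,0,2],[-1,14.8,3.1,0,0,0,4],[-1,20.4,4.2,0,0,0,6],[-1,26,5.4,0,0,0,8],[-1,31.6,6.5,0,0,0,10],[-1,37.2,7.7,0,0,0,11],[-1,42.8,8.9,0,0,0,11],[-1,46,9.5,0.5,0,0,11],[-1,46,9.5,1,0,0,11]]]'
python3 -m handwheel '[[[-1,0,0,0,0,0,0],[-1,0,0,0,0,0,0]]]'
python3 -c "
from h import *
o,p,r=obs();print(p,o['opening'],togo([.465,.086,.0135],-3),o['grasp_force'])"
```

```text
time_s: 26.82
eef_pos: [0.4624, 0.0883, 0.0972]
eef_rot: [-0.001, 0.724, 0.69, -0.001]
wrist_force: [0.7, -1.0, -0.8]
opening: 0.333
grasp_force: 60.4
time_s: 27.08
eef_pos: [0.4636, 0.0852, 0.0982]
eef_rot: [-0.0, 0.726, 0.688, -0.0]
wrist_force: [-0.3, -0.8, -0.5]
opening: 0.337
grasp_force: 60.4
[0.46357117 0.08520926 0.09822132] 0.3370722245659228 [array([0.09, 0.14, 8.47]), np.float64(-0.1)] 60.384836196899414
```

```bash
python3 -m handwheel '[[[-1,0,0.1,3,0,0,0],[-1,0,0.1,6,0,0,0],[-1,0,0.1,7.8,0,0,0],[-1,0,0.1,8.4,0,0,0],[-1,0,0.1,8.4,0,0,0],[0,0,0.1,8.4,0,0,0],[0,0,0.1,8.4,0,0,0],[0,0,0.1,5,0,0,0],[0,0,0.1,-2,0,0,0],[0,0,0.1,-8,0,0,0]]]'
python3 -m handwheel '[[[-1,0,-3,-6,0,0,0],[-1,0,-6,-10,0,0,0],[-1,0,-6,-10,0,0,0],[-1,0,-6,-10,0,0,0]]]'
python3 - <<'E'
from m import *
for n in('top','scene'):
    c=grab(n);P=pts(c);f=c['frame']
    print('in tray',rects(P,mask(f,P,'any',(.021,.04),(.42,.59,.04,.25)),20))
    print('lip',rects(P,mask(f,P,'red',(.015,.06),(.4,.6,-.1,.05))))
    print('cart',rects(P,mask(f,P,'any',(.12,.17),(.4,.7,.3,.6))))
    q=P[mask(f,P,'orange',(.15,.21),(.55,.8,0,.25))]; print('cap',len(q))
    if len(q): t=q[q[:,2]>.183]; print(len(t),t.mean(0),t.min(0),t.max(0))
    m=mask(f,P,'red',(.066,.08),(.55,.72,-.2,-.05)); print('sl',P[m].mean(0))
cv2.imwrite('pics/s6.png',f)
o,p,r=obs();print(p,togo([.676,.123,.26]))
E
```

```text
time_s: 28.32
eef_pos: [0.4644, 0.0863, 0.1756]
eef_rot: [0.0, 0.725, 0.688, 0.0]
wrist_force: [0.6, -1.0, 0.1]
opening: 0.501
grasp_force: 0.0
time_s: 28.82
eef_pos: [0.4048, 0.0894, 0.2737]
eef_rot: [0.0, 0.725, 0.688, 0.0]
wrist_force: [-0.0, -0.0, 0.0]
opening: 0.001
grasp_force: 0.0
in tray []
lip [(488, -26, 55, 3, -3.6, 'z', 42, 32)]
cart [(504, 457, 183, 125, -0.5, 'z', 139, 2860)]
cap 0
sl [ 0.62755403 -0.09138085  0.06986867]
in tray [(464, 183, 82, 8, 87.0, 'z', 29, 75), (454, 88, 80, 8, 89.4, 'z', 28, 75), (491, 181, 81, 8, 85.7, 'z', 30, 71), (481, 87, 78, 7, 87.6, 'z', 29, 70), (517, 84, 82, 9, 86.3, 'z', 29, 75), (544, 83, 81, 8, 86.8, 'z', 29, 80)]
lip [(492, -26, 60, 8, -3.3, 'z', 40, 104)]
cart [(507, 456, 187, 130, -0.4, 'z', 138, 2612)]
cap 114
53 [0.68469937 0.11634755 0.1873654 ] [0.66303138 0.10595019 0.18304733] [0.69682119 0.1403388  0.19136234]
sl [ 0.63549648 -0.09374532  0.06961587]
[0.40439612 0.08935364 0.27229045] [array([ 4.8 , 26.95,  1.17])]
```

View pics/s6.png

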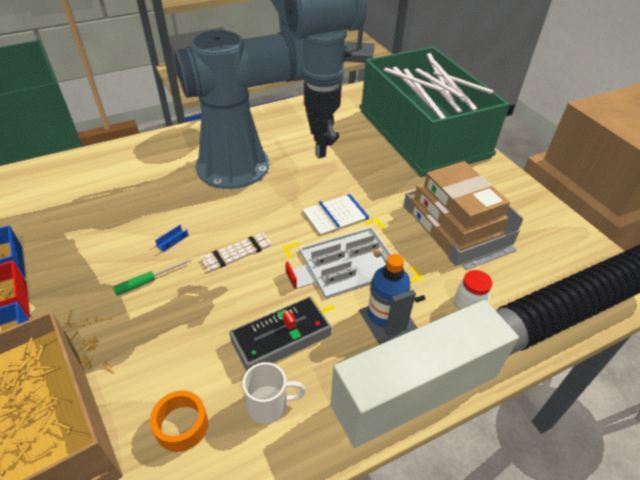

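All three brackets lie side by side in the tray around (345,258), the slider is on green at (290,320) and the stack is standing. Next I press the cap.

```bash
python3 -m handwheel '[[[-1,1,6,0,0,0,0],[-1,2,12,0,0,0,0],[-1,3.5,18,0,0,0,0],[-1,4.8,24,0,0,0,0],[-1,4.8,27.2,0.5,0,0,0],[-1,4.8,27.2,2,0,0,0],[-1,4.8,27.2,4,0,0,0],[-1,4.8,27.2,5,0,0,0],[-1,4.8,27.2,5,0,0,0],[-1,4.8,27.2,5,0,0,0]]]'
python3 -c "
from h import *
o,p,r=obs();print(p,o['opening'],togo([.679,.123,.182],-3))"
```

```text
time_s: 30.18
eef_pos: [0.6791, 0.123, 0.2247]
eef_rot: [0.001, 0.726, 0.688, 0.001]
wrist_force: [-0.3, -0.7, 0.4]
opening: 0.001
grasp_force: 0.0
[0.67905553 0.12301165 0.22465913] 0.0011843855192717912 [array([-0.  , -0.01,  4.27]), np.float64(-0.0)]
```

```bash
python3 -m handwheel '[[[-1,0,0,2,0,0,0],[-1,0,0,3,0,0,0],[-1,0,0,3.6,0,0,0],[-1,0,0,4,0,0,0],[-1,0,0,4.3,0,0,0],[-1,0,0,4.4,0,0,0],[-1,0,0,4.5,0,0,0],[-1,0,0,4.6,0,0,0],[-1,0,0,4.6,0,0,0],[-1,0,0,4.6,0,0,0]]]'
```

```text
time_s: 31.42
eef_pos: [0.679, 0.123, 0.1819]
eef_rot: [0.001, 0.725, 0.688, 0.0]
wrist_force: [-12.9, -1.7, 19.7]
opening: 0.003
grasp_force: 10.1
```

```bash
python3 -m handwheel '[[[-1,0,0,-1,0,0,0],[-1,0,0,-3,0,0,0],[-1,0,0,-6,0,0,0],[-1,0,-8,-6,0,0,0],[-1,0,-14,-6,0,0,0],[-1,0,-20,-6,0,0,0],[-1,0,-24,-6,0,0,0],[-1,0,-24,-6,0,0,0],[-1,0,-24,-6,0,0,0],[-1,0,-24,-6,0,0,0]]]'
python3 - <<'E'
from m import *
for n in('top','scene'):
    c=grab(n);P=pts(c);f=c['frame']
    print('in tray',rects(P,mask(f,P,'any',(.021,.04),(.42,.59,.04,.25)),20))
    print('lip',rects(P,mask(f,P,'red',(.015,.06),(.4,.6,-.1,.05))))
    print('cart',rects(P,mask(f,P,'any',(.12,.17),(.4,.7,.3,.6))))
    q=P[mask(f,P,'orange',(.15,.21),(.55,.8,0,.25))]; print('cap',len(q), q[:,2].max() if len(q) else 0)
    m=mask(f,P,'red',(.066,.08),(.55,.72,-.2,-.05)); print('sl',P[m].mean(0))
    print('jar',rects(P,mask(f,P,'red',(.07,.1),(.6,.8,.2,.4))))
cv2.imwrite('pics/s7.png',f)
print(obs()[0]['wrist_force'],obs()[1])
E
```

```text
time_s: 32.67
eef_pos: [0.4408, 0.1354, 0.2381]
eef_rot: [0.0, 0.726, 0.688, 0.0]
wrist_force: [0.3, -0.8, 0.1]
opening: -0.0
grasp_force: 0.0
in tray [(540, 68, 46, 4, 86.6, 'z', 31, 25)]
lip [(488, -26, 55, 3, -3.5, 'z', 43, 32)]
cart [(504, 457, 183, 125, -0.3, 'z', 139, 2857)]
cap 0 0
sl [ 0.62792163 -0.09197751  0.06972452]
jar [(732, 321, 60, 56, 40.4, 'z', 90, 300)]
in tray [(458, 149, 160, 12, 81.1, 'z', 29, 146), (491, 187, 80, 10, 85.8, 'z', 29, 73), (478, 107, 80, 7, 85.4, 'z', 29, 74), (517, 84, 81, 7, 86.7, 'z', 28, 75), (544, 83, 80, 9, 87.3, 'z', 29, 83)]
lip [(493, -27, 60, 8, -4.2, 'z', 40, 104)]
cart [(507, 456, 186, 127, -0.6, 'z', 138, 2624)]
cap 115 0.190937746201834
sl [ 0.63572458 -0.09390643  0.0698467 ]
jar [(736, 321, 61, 59, -50.7, 'z', 88, 524)]
[-0.11794211 -0.86176121 -0.16088348] [0.44033422 0.13543863 0.23756423]
```

View pics/s7.png

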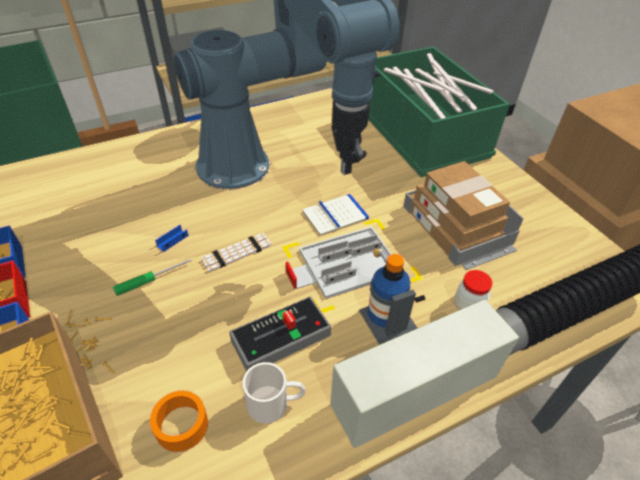

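The cap is up at z 191 mm, the tray, slider and stack are unchanged, and the brackets lie flat. The bracket nearest (345,245) was nudged 2 cm along its row but is still flat inside the rim. I hand in.

```bash
python3 -c "
from bench import ctrl
print(ctrl.hand_in())"
```

```text
the job is handed in; nothing more can be done
None
```

The job is handed in, with no verdict shown: the tray is in the marks with all three brackets flat, the slider is on green, the cap was pressed fully and is up again, and the cartons stand in their bay; one bracket shifted about 2 cm in the tray on its own.

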